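# Change the desk supply over through off

### The arm

A 6-joint arm with a two-finger parallel gripper is mounted at the origin on the work surface. World frame = base frame: x ahead of the robot, y to its left, z up, the work surface at z = 0. Lengths are in m, angles in degrees, forces in N, time in s.
With the tool pointing down it reaches from about 0.35 to 0.775 m from the base axis. Payload 5.5 kg.
Tool frame: the origin (TCP) lies at the very end of the fingers, on their centre line; the grasp point (between the pads) lies 19 mm behind it; z points along the fingers, y is the line along which they close (so a half turn about z gives the same grasp; the last joint's range is limited). The gripper opens to 85 mm and grips with 20 to 120 N. Pads are 22 mm wide; open, the fingers measure 114 mm over their backs; the gripper's body (76 mm by 85 mm) begins 54 mm behind the grasp point. The pads swing forward as they close: fully open they stand 13 mm farther back than shut.
Start: joints at [65.97, 17.945, 2.641, 74.691, 0, 82.002], TCP at [0.159, 0.553, 0.231] pointing down, gripper open.
Joint ranges: [-158.12, 158.12], [-49.38, 96.58], [-58.88, 72.47], [-126.05, 133.96], [-84.25, 85.87], [-180, 180]. Speed limits (degrees/s): [147.25, 147.25, 180, 180, 180, 180].

### API

Orientations are given as [roll, pitch, yaw] about the fixed x, y, z axes, in that order (R = Rz(yaw) Ry(pitch) Rx(roll)).
In Python, from rig import robot gives the robot as it stands. The module is installed in compiled form; this text tells all that it offers.
- The arm moves only by the tool jog_arm, never from a script. Its argument "moves" is one flat list of numbers, 7 for each row, row after row: the shift along the tool's x, y, z in cm, then the turn, a rotation vector about the tool's x, y, z in degrees, then the opening, from 0 (shut) to 1 (fully open). A call has 1 to 8 rows; each row shifts and turns the commanded pose from where the row before left it, along the tool's axes as they then stand; what a row does not reach is not made up. A row lasts 1/8 s, in which the tool goes at most 62.5 mm and 10.7 degrees, less where a joint would pass 70% of its speed; a pose out of reach is approached as far as the arm can. A call is refused whole if a number of a shift passes 6.25 or a number of a turn 10.7, either way. A call with a gripper value outside its range is refused whole. The fingers move at their own pace and stop on an object; "squeeze" is the grip in N (left out, the last holds). Time passes only in rows, so rows that do not move let the fingers close. It gives the time, the measured TCP pose, the force, the opening and the grip force at its end, in the units of the state.
- robot.sense(): the state, without advancing time (a new reading comes with each control period).
- robot.get_image(name): name is "side" or "top" or "wrist"; returns the picture (420x560x3 uint8, blue, green, red); there is no depth.
- robot.camera_model(name): a dict with "fx", "fy", "cx", "cy" (pixels), "dist_coeffs" ([k1, k2, p1, p2, k3] as OpenCV has them; the pictures are not rectified), "eye" and "rotation" of the camera in the world; the wrist camera has in their place "hand_eye" (4x4, takes a point from camera to tool coordinates, whose origin is the TCP and whose axes are the flange's). Camera axes: x right, y up, looking along -z (the intrinsics and any distortion apply to the point x, -y, -z); pixel columns grow to the right and rows downward; lengths in m; the calibration is good to about 2 mm. A picture is of the moment at which its call begins: read the wrist's pose just before it. camera_model takes no time and is no camera call.
- robot.close_job(): hands the job in; it is judged then, once.
Trained networks look in the newest picture that a camera, given by its name, has taken for a name from the list of things; names that differ only in an ending like _2 or _b are one class to them, and where a whole thing is asked for, a point or a joint stands for the part that bears it (a point fixed in the world has none). Each returns a list of dicts, best first, with "score" (0 to 1); they miss things now and then, are a little off and sometimes report something else, mostly with a low value. They report only what shows in the picture. A call takes as long as a camera call. They do not tell look-alikes from the thing itself.
- robot.trace(name, camera): "pixels" (420x560 bool, what is visible of it) and "extent" ([left, top, width, height] in pixels, round what is visible of it).
The state is a dict: "clock": time; "joint_pos": joint angles; "qd": joint speeds; "joint_efforts": joint torques, N m; "position": TCP position; "orientation": TCP orientation; "wrist_force": force on the tool from outside, world axes, zero at the start; "wrist_torque": the same for the moment, N m; "opening": finger opening in m; "grip_force": force on a finger pad.
Only numpy, scipy, OpenCV 4.12 (cv2) and the standard library are available. Lean on these libraries where they do the work, as an engineer would, in place of code of your own. Each camera call takes 0.05 s, during which the arm holds its last target. There are 200 camera calls.

### The job

Change the desk's supply over with the push-and-turn bar handle on its switch box: press the handle down, turn it clockwise to centre off, where it springs up, and let go of it there for two full seconds; then press it and turn it on clockwise to the far end, and leave it sprung fully up there. Centre off is not marked and differs from switch to switch, so feel for it. Leave the knob of the dimmer and the other things on the desk as they are.

Things in the scene. Friction and masses are not known exactly. Their poses are not given: they have to be found in the camera images.
- switch_box: Grey plastic changeover switch box, 150 x 150 mm, 90 mm high, fixed to the desk, black bar handle on top, three black cable glands 20 mm out on its +x side. Origin: centre of its underside; z up; the handle's axis is vertical through it. A round black bezel, 80 mm across, 4 mm high, lies on top round the shaft.
- handle_grip (a point): Grip point on the handle's axis, 130 mm above the box's underside with the handle up. Upright black bar, 18 mm thick, 38 mm high, 54 mm long behind the axis and 60 mm ahead, the last 22 mm a 10 mm thick pointer. Its top is 16 mm above this point, its underside 22 mm below, 14 mm over the bezel when up. x: along the bar to the pointer; y: across the bar; z up.
- handle_turn (a joint): Turn in rad, clockwise from above: 0 = stop of the present feed (start), 2.30 = stop of the other. Pointer's yaw = box's yaw + 1.15 - turn. A hidden pin locks it unless pressed down; it can rise only at 0 to 0.1, in centre off and at 2.2 to 2.3. Off is a hidden notch with its middle between 0.85 and 1.45, new every time, 0.05 to either side. Friction 0.12 N m; stays where left.
- handle_push (a joint): Press depth in m: 0 = fully up, 0.012 = bottom. A spring lifts it with about 6 N at the top, 11 N at the bottom. It turns once pressed 0.010 or more. Between the three resting places it cannot rise above about 0.009, even if let go or lifted; in a resting place it rises to 0 and locks the turn.
- dimmer_box: Bystander, fixed: grey plastic dimmer box 130 x 130 mm, 80 mm high, with a round black knob (60 mm across, top 117 mm above the desk). Origin: centre of its underside. It and the switch box may stand either way round, left or right.
- dimmer_mark (a point): White mark near the rim of the dimmer's round knob, 28 mm from the knob's axis, on its top.
- mouse: Bystander, loose: black computer mouse 105 x 60 mm, 34 mm high. Origin: centre of its underside, long side along x.
- mug: Bystander, loose: white mug 80 mm across, 92 mm high, handle at +y. Origin: centre of its underside.
Not all that is in view belongs to the job. What is shaped like the switch_box but pink is not meant.

How it is judged (in metres and radians):
On the way:
1. the handle stands sprung up in centre off (turn 0.7 to 1.6 rad, pressed less than 3 mm), let go of by the robot, for 1.5 s (value of joint handle_turn between 0.7 and 1.6 rad and value of joint handle_push below 0.003 m and contact force between each of the arm, the fingers and switch_box below 0.2 N), for 1.5 s.
At the end, for the whole second after the job is handed in: The handle has been turned to the far end (within 0.15 rad of the stop at 2.30), sprung up (pressed less than 3 mm), at rest and released; mouse and mug within 30 mm of where they stood, and the mark on the dimmer's knob within 8 mm (value of joint handle_turn above 2.15 rad and value of joint handle_push below 0.003 m and velocity of joint handle_turn between -0.05 and 0.05 rad/s and distance of each of mouse, mug from where it was at the start of the episode below 0.03 m and distance of dimmer_mark from where it was at the start of the episode below 0.008 m); the robot touches nothing.
It fails at once if the mouse or the mug is shifted by more than 30 mm (distance of any of mouse, mug from where it was at the start of the episode above 0.03 m).
It fails at once if the dimmer's knob is turned (its mark moved by more than 8 mm) (distance of dimmer_mark from where it was at the start of the episode above 0.008 m).
It also fails if it takes over 67 s, if anything falls off the work surface, if the arm or the gripper's body presses on something with over 40 N, if the wrist force passes 120 N, or if a joint passes its speed limit or range.

## Working session

There is one attempt and no reset: what is moved stays moved. The work goes in short steps, Python scripts to look and compute and a tool call to move; the robot and the scene stay as the last step left them, time stands still between calls to the robot, and variables do not carry over. Pictures are saved under pics/ and viewed, at most 10 in all, crops included, and the job is handed in when it is done.

Besides the shell and the picture viewer there is one more tool, called after "Call:" as name(argument=value, ...) on one line, values as JSON. jog_arm: Moves the arm, as the interface text tells. Its arguments: {"type":"object","properties":{"moves":{"type":"array"},"squeeze":{"type":"number"}},"required":["moves"]}

```bash
mkdir -p pics; python3 - <<'E'
from rig import robot
import cv2,numpy as np
s=robot.sense();print(s)
for c in("top","side"):
    im=robot.get_image(c);cv2.imwrite(f"pics/{c}0.png",im)
    for n in("switch_box","handle_grip","dimmer_box","mouse","mug"):
        for d in robot.trace(n,c)[:3]: print(c,n,round(d["score"],2),d["extent"],[round(v.mean()) for v in np.nonzero(d["pixels"])][::-1])
    m=robot.camera_model(c);print(m)
E
```

```text
{'clock': 0.0, 'joint_pos': array([6.59697771e+01, 1.79922800e+01, 2.57775764e+00, 7.46920350e+01,
       1.38783379e-03, 8.20027811e+01]), 'qd': array([ 0.05889963,  0.05780967, -0.06401357,  0.09954618,  0.01014011,
       -0.01138333]), 'joint_efforts': array([ 2.67189507e-04, -4.80622458e+01,  2.98537159e+01,  1.93896191e-02,
       -1.16125989e-04, -1.31726233e-05]), 'position': array([0.15858837, 0.55216286, 0.23039982]), 'orientation': array([-1.79894672e+02, -1.61991301e-02,  1.63966980e+02]), 'wrist_force': array([ 0.74923181, -0.51578888, -0.33418539]), 'wrist_torque': array([-0.02181417, -0.02555264, -0.01786389]), 'grip_force': 0.0, 'opening': 0.08544419138602798}
top switch_box 0.83 [330.7, 277.2, 80.8, 83.6] [371, 318]
top switch_box 0.79 [147.0, 277.9, 84.0, 83.1] [190, 320]
top switch_box 0.78 [161.6, 177.0, 73.4, 75.0] [200, 218]
top handle_grip 0.73 [160.2, 302.2, 42.6, 38.3] [183, 322]
top handle_grip 0.72 [337.7, 186.2, 53.3, 61.1] [365, 217]
top handle_grip 0.68 [173.4, 202.0, 43.4, 26.3] [195, 216]
top dimmer_box 0.79 [336.9, 187.4, 53.7, 60.0] [365, 217]
top mu
[... 538 characters left out ...]
02]
side handle_grip 0.84 [249.4, 148.7, 14.1, 25.9] [255, 163]
side handle_grip 0.83 [143.4, 159.5, 30.0, 33.3] [160, 176]
side handle_grip 0.83 [164.8, 250.9, 45.3, 57.3] [189, 279]
side dimmer_box 0.74 [251.0, 147.6, 8.5, 28.6] [255, 164]
side dimmer_box 0.66 [275.8, 244.7, 84.2, 82.6] [316, 284]
side mouse 0.66 [220.6, 235.9, 47.9, 26.6] [243, 248]
side mug 0.85 [352.3, 190.0, 44.6, 49.2] [370, 214]
{'fx': 481.2578652826158, 'fy': 481.2578652826158, 'cx': 283.3837200514968, 'cy': 208.86806751389713, 'dist_coeffs': array([0.019666, 0.      , 0.      , 0.      , 0.      ]), 'eye': array([ 0.22547662, -0.90519954,  0.67499348]), 'rotation': array([ 58.93280878,   0.98838491, -18.34469005])}
```

View pics/top0.png

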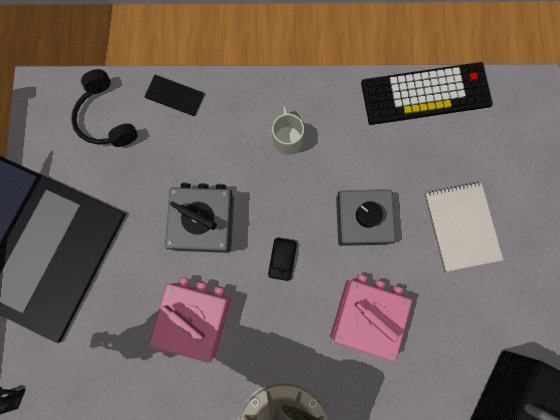

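View pics/side0.png

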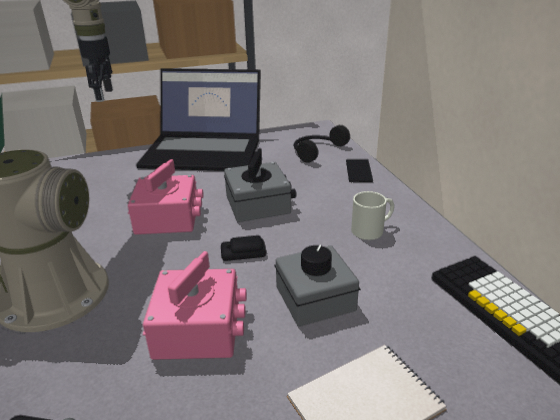

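The real switch box is the grey one at top-view (198,218), with its glands facing up (+x) and its pointer up-left at about (171,205). The dimmer is at (366,217) and the mouse at (283,258). The pink boxes are decoys.

```bash
cat >h.py <<'E'
from rig import robot
import cv2,numpy as np
from scipy.spatial.transform import Rotation as Ro
def pose(s):
    T=np.eye(4);T[:3,:3]=Ro.from_euler('xyz',s["orientation"],degrees=True).as_matrix();T[:3,3]=s["position"];return T
def ray(c,px,s=None):
    m=robot.camera_model(c);K=np.array([[m["fx"],0,m["cx"]],[0,m["fy"],m["cy"]],[0,0,1]])
    u=cv2.undistortPoints(np.array(px,float).reshape(-1,1,2),K,m["dist_coeffs"]).reshape(-1,2)
    d=np.c_[u[:,0],-u[:,1],-np.ones(len(u))]
    if "hand_eye" in m: T=pose(s)@m["hand_eye"];R=T[:3,:3];e=T[:3,3]
    else: R=Ro.from_euler('xyz',m["rotation"],degrees=True).as_matrix();e=m["eye"]
    return e,d@R.T
def at(c,px,z,s=None):
    e,d=ray(c,px,s);return e+d*((z-e[2])/d[:,2])[:,None]
E
python3 - <<'E'
from h import *
robot.get_image("top")
print(robot.camera_model("wrist"))
for n in("switch_box","handle_grip"):
  for d in robot.trace(n,"top"):
    p=np.argwhere(d["pixels"])[:,::-1].astype(np.float32)
    c,sz,a=cv2.minAreaRect(p)
    b=cv2.boxPoints((c,sz,a))
    print(n,d["score"],d["extent"],at("top",[c],.09 if n[0]=="s" else .146).round(3),at("top",b,.09 if n[0]=="s" else .146).round(3).tolist())
# hand-read: handle bar ends (top), bezel centre
print(at("top",[[171,205],[215,226]],.146).round(3), at("top",[[198,218]],.094).round(3))
print(at("top",[[167,188],[232,187],[232,251],[167,249]],.09).round(3))
print(at("side",[[258,180]],.094).round(3), at("top",[[366,217],[283,258]],.08).round(3))
E
```

```text
{'fx': 312.49194919328323, 'fy': 312.49194919328323, 'cx': 283.62431248458347, 'cy': 208.75486643811732, 'dist_coeffs': array([-0.0675894,  0.       ,  0.       ,  0.       ,  0.       ]), 'hand_eye': array([[ 5.09958563e-04,  9.56490419e-01,  2.91763290e-01,
         7.46244895e-02],
       [ 9.99999857e-01, -5.34050114e-04,  2.93157939e-06,
         3.01428448e-04],
       [ 1.58620246e-04,  2.91763247e-01, -9.56490555e-01,
        -1.43334869e-01],
       [ 0.00000000e+00,  0.00000000e+00,  0.00000000e+00,
         1.00000000e+00]])}
switch_box 0.71 [162.7, 182.0, 73.2, 70.0] [[0.51  0.204 0.09 ]] [[0.43, 0.286, 0.09], [0.6, 0.284, 0.09], [0.591, 0.121, 0.09], [0.422, 0.126, 0.09]]
switch_box 0.7 [331.3, 279.0, 77.0, 81.6] [[ 0.279 -0.203  0.09 ]] [[0.221, -0.1, 0.09], [0.383, -0.15, 0.09], [0.339, -0.307, 0.09], [0.179, -0.253, 0.09]]
handle_grip 0.69 [170.8, 203.5, 48.8, 28.5] [[0.507 0.208 0.146]] [[0.524, 0.267, 0.146], [0.546, 0.256, 0.146], [0.49, 0.149, 0.146], [0.468, 0.16, 0.146]]
handle_grip 0.63 [160.9, 302.3, 43.1, 35.9] [[0.27  0.22  0.146]] [[0.299, 0.271, 0.146], [0.318, 0.252, 0.146], [0.241, 0.17, 0.146], [0.222, 0.189, 0.146]]
handle_grip 0.63 [355.8, 300.9, 41.3, 42.4] [[ 0.273 -0.201  0.146]] [[0.304, -0.15, 0.146], [0.321, -0.166, 0.146], [0.243, -0.251, 0.146], [0.226, -0.235, 0.146]]
[[0.53  0.259 0.146]
 [0.482 0.157 0.146]] [[0.508 0.206 0.094]]
[[0.582 0.285 0.09 ]
 [0.585 0.126 0.09 ]
 [0.429 0.123 0.09 ]
 [0.433 0.279 0.09 ]]
[[0.503 0.174 0.094]] [[ 0.513 -0.199  0.08 ]
 [ 0.413  0.002  0.08 ]]
```

```bash
cat >>h.py <<'E'
def plan(pos,yaw,n,g=1):
    "rows from the present pose to pos, yaw with tool down; turn spread evenly"
    s=robot.sense();p=s["position"];y0=s["orientation"][2];dy=(yaw-y0+180)%360-180
    for i in range(n):
        y=np.radians(y0+dy*i/n);d=(np.array(pos)-p)/n*100
        print([round(float(v),2) for v in(d[0]*np.cos(y)+d[1]*np.sin(y),d[0]*np.sin(y)-d[1]*np.cos(y),-d[2],0,0,-dy/n)]+[g],end=",\n")
E
python3 -c "
from h import *
plan([.507,.205,.23],-115,12)"
```

```text
[-3.59, -1.98, 0.01, 0.0, 0.0, -6.75, 1],
[-3.33, -2.39, 0.01, 0.0, 0.0, -6.75, 1],
[-3.03, -2.77, 0.01, 0.0, 0.0, -6.75, 1],
[-2.68, -3.1, 0.01, 0.0, 0.0, -6.75, 1],
[-2.3, -3.4, 0.01, 0.0, 0.0, -6.75, 1],
[-1.88, -3.64, 0.01, 0.0, 0.0, -6.75, 1],
[-1.44, -3.84, 0.01, 0.0, 0.0, -6.75, 1],
[-0.98, -3.98, 0.01, 0.0, 0.0, -6.75, 1],
[-0.5, -4.07, 0.01, 0.0, 0.0, -6.75, 1],
[-0.02, -4.1, 0.01, 0.0, 0.0, -6.75, 1],
[0.46, -4.07, 0.01, 0.0, 0.0, -6.75, 1],
[0.94, -3.99, 0.01, 0.0, 0.0, -6.75, 1],
```

Call:
jog_arm(moves=[-3.6,-2,0,0,0,-6.75,1,-3.3,-2.4,0,0,0,-6.75,1,-3,-2.8,0,0,0,-6.75,1,-2.7,-3.1,0,0,0,-6.75,1,-2.3,-3.4,0,0,0,-6.75,1,-1.9,-3.6,0,0,0,-6.75,1,-1.4,-3.8,0,0,0,-6.75,1,-1,-4,0,0,0,-6.75,1])

```text
clock: 1.75
position: [0.3913, 0.32, 0.2315]
orientation: [180.0, 0.0, -141.8]
wrist_force: [0.3, -1.3, -1.4]
opening: 0.0857
grip_force: 0.0
```

Call:
jog_arm(moves=[-0.5,-4.1,0,0,0,-6.75,1,0,-4.1,0,0,0,-6.75,1,0.5,-4.1,0,0,0,-6.75,1,0.9,-4,0,0,0,-6.75,1,0,0,0,0,0,0,1,0,0,0,0,0,0,1])

```text
clock: 2.5
position: [0.5063, 0.2044, 0.2311]
orientation: [180.0, -0.0, -115.1]
wrist_force: [1.3, -0.6, -0.2]
opening: 0.0852
grip_force: 0.0
```

```bash
python3 - <<'E'
from h import *
s=robot.sense();im=robot.get_image("wrist");cv2.imwrite("pics/w1.png",im)
print(s["clock"],s["position"],s["orientation"],s["wrist_force"])
for n,z in(("handle_grip",.146),("switch_box",.09)):
  for d in robot.trace(n,"wrist")[:2]:
    p=np.argwhere(d["pixels"])[:,::-1].astype(np.float32)
    w=at("wrist",p,z,s)[:,:2].astype(np.float32)
    c,sz,a=cv2.minAreaRect(w); vx=cv2.fitLine(w,cv2.DIST_L2,0,.01,.01).ravel()
    print(n,d["score"],d["extent"],c,sz,a,np.degrees(np.arctan2(vx[1],vx[0])))
E
```

```text
2.5 [0.50625769 0.20443696 0.23113911] [ 1.79953679e+02 -5.10174089e-03 -1.15104111e+02] [ 1.2979498  -0.56454256 -0.18030325]
handle_grip 0.85 [270.8, 145.7, 28.8, 141.2] (0.5082980394363403, 0.20954905450344086) (0.11619222909212112, 0.019873294979333878) 63.27760314941406 62.643604
handle_grip 0.59 [519.0, 61.9, 41.0, 118.4] (0.3039293587207794, 0.22545045614242554) (0.08819106221199036, 0.033287301659584045) 77.70292663574219 73.92384
switch_box 0.9 [181.0, 91.4, 199.9, 198.9] (0.5109665989875793, 0.21288207173347473) (0.16050799190998077, 0.1562923640012741) 88.82987976074219 5.6720138
switch_box 0.88 [407.5, 18.0, 149.5, 176.1] (0.30495473742485046, 0.21407392621040344) (0.15017634630203247, 0.1454322636127472) 75.3873291015625 -82.610085
```

View pics/w1.png

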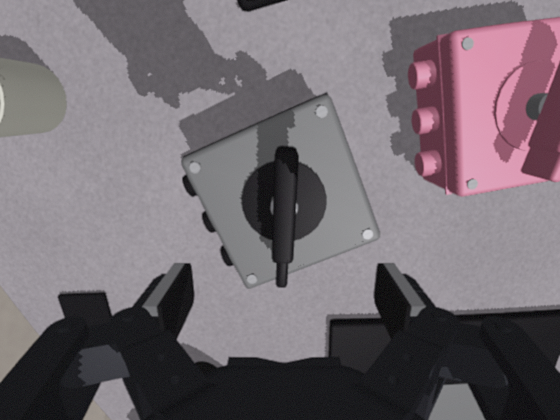

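The view shows the grey box with the bezel centred at about (284,201). The bar runs from its tail at (287,148) to its pointer tip at (282,285), and the glands are on the left.

```bash
python3 - <<'E'
from h import *
s=robot.sense()
print(at("wrist",[[284,201]],.094,s))
sc=at("wrist",[[195,167],[322,111],[368,234],[251,279]],.09,s);print(sc.round(4),sc.mean(0))
d=sc[1]-sc[0];print(np.degrees(np.arctan2(d[1],d[0])))
b=at("wrist",[[288,149],[282,285]],.146,s);print(b,np.degrees(np.arctan2(*(b[1]-b[0])[1::-1])))
plan([.507,.206,.180],-116.3,4)
E
```

```text
[[0.50692626 0.20900294 0.094     ]]
[[0.568  0.1459 0.09  ]
 [0.4427 0.1498 0.09  ]
 [0.4467 0.2753 0.09  ]
 [0.5732 0.2711 0.09  ]] [0.5076569  0.21052245 0.09      ]
178.2097214017564
[[0.48177133 0.16161764 0.146     ]
 [0.53288417 0.26078202 0.146     ]] 62.73181398718957
[-0.03, -0.02, 1.29, 0.0, 0.0, 0.33, 1],
[-0.03, -0.02, 1.29, 0.0, 0.0, 0.33, 1],
[-0.03, -0.02, 1.29, 0.0, 0.0, 0.33, 1],
[-0.03, -0.02, 1.29, 0.0, 0.0, 0.33, 1],
```

Call:
jog_arm(moves=[-0.35,0.1,2.0,0,0,0.9,1,0,0,3.0,0,0,0,1,0,0,3.0,0,0,0,1,0,0,2.0,0,0,0,1,0,0,1.8,0,0,0,1,0,0,0,0,0,0,1,0,0,0,0,0,0,0.5,0,0,0,0,0,0,0.3], squeeze=40)

```text
clock: 3.65
position: [0.5078, 0.2084, 0.1144]
orientation: [-179.9, 0.1, -115.9]
wrist_force: [-0.7, 0.4, -0.5]
opening: 0.0516
grip_force: 0.0
```

Call:
jog_arm(moves=[0,0,0,0,0,0,0,0,0,0,0,0,0,0,0,0,0,0,0,0,0,0,0,0,0,0,0,0])

```text
clock: 4.15
position: [0.5077, 0.208, 0.1139]
orientation: [-179.9, 0.0, -115.9]
wrist_force: [-1.4, 0.3, 4.5]
opening: 0.017
grip_force: 43.1
```

Call:
jog_arm(moves=[0,0,0.4,0,0,0,0,0,0,0.4,0,0,0,0,0,0,0.3,0,0,0,0,0,0,0.1,0,0,0,0,0,0,0,0,0,0,0])

```text
clock: 4.78
position: [0.5078, 0.2081, 0.1026]
orientation: [-179.9, 0.1, -115.9]
wrist_force: [-1.8, -2.0, 10.0]
opening: 0.0171
grip_force: 44.0
```

Call:
jog_arm(moves=[0,0,0.05,0,0,0,0,0,0,0,0,0,4,0,0,0,0,0,0,4,0,0,0,0,0,0,4,0,0,0,0,0,0,4,0,0,0,0,0,0,4,0,0,0,0,0,0,0,0])

```text
clock: 5.65
position: [0.5077, 0.2082, 0.1022]
orientation: [-180.0, 0.1, -136.0]
wrist_force: [-2.3, -1.5, 10.7]
opening: 0.0174
grip_force: 44.2
```

```bash
python3 -c "
from h import *
s=robot.sense();print(s['wrist_torque'],s['wrist_force'],s['joint_pos'])
robot.get_image('wrist')
im=robot.get_image('wrist');cv2.imwrite('pics/w2.png',im)"
```

```text
[-0.05537012  0.57038251 -0.15227434] [-2.30889879 -1.53254522 10.68518642] [ 1.39083051e+01  1.91550912e+01 -1.44162351e+01  5.63306209e+01
  1.79591137e-02 -3.01305656e+01]
```

View pics/w2.png

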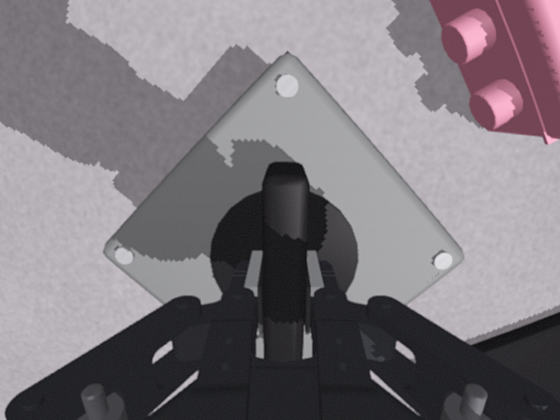

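The bar is vertical at about (286,240) between the fingers and the box now appears turned, so the handle is turning with the gripper.

Call:
jog_arm(moves=[0,0,0,0,0,5.5,0,0,0,0,0,0,5.5,0,0,0,0,0,0,5.5,0,0,0,0,0,0,5.5,0,0,0,0,0,0,5,0,0,0,0,0,0,0,0,0,0,-0.4,0,0,0,0,0,0,0,0,0,0,0])

```text
clock: 6.75
position: [0.5077, 0.2084, 0.1052]
orientation: [180.0, 0.1, -162.9]
wrist_force: [0.9, 0.7, 4.8]
opening: 0.0175
grip_force: 42.6
```

Call:
jog_arm(moves=[0,0,0.45,0,0,0,0,0,0,0,0,0,2.2,0,0,0,0,0,0,2.2,0,0,0,0,0,0,0,0,0,0,-0.6,0,0,0,0,0,0,0,0,0,0,0])

```text
clock: 7.5
position: [0.5078, 0.2083, 0.1077]
orientation: [180.0, 0.1, -167.3]
wrist_force: [-0.7, 0.6, 8.5]
opening: 0.0175
grip_force: 43.0
```

Call:
jog_arm(moves=[0,0,-0.3,0,0,0,0,0,0,-0.3,0,0,0,0,0,0,0,0,0,0,0,0,0,0,0,0,0,0])

```text
clock: 8.0
position: [0.5077, 0.2083, 0.1129]
orientation: [180.0, 0.1, -167.3]
wrist_force: [-0.5, 0.8, 6.8]
opening: 0.0175
grip_force: 42.6
```

Call:
jog_arm(moves=[0,0,0,0,0,0,0.7,0,0,0,0,0,0,0.7,0,0,0,0,0,0,0.7,0,0,0,0,0,0,0.7,0,0,0,0,0,0,0.7,0,0,0,0,0,0,0.7,0,0,0,0,0,0,0.7,0,0,0,0,0,0,0.7])

```text
clock: 9.0
position: [0.5073, 0.208, 0.1123]
orientation: [180.0, 0.0, -167.3]
wrist_force: [1.0, -0.1, -0.3]
opening: 0.0599
grip_force: 0.0
```

```bash
python3 -c "
from h import *
robot.get_image('side')
im=robot.get_image('side');cv2.imwrite('pics/s3.png',cv2.resize(im[110:240,180:340],None,fx=4,fy=4))
im=robot.get_image('wrist');cv2.imwrite('pics/w3.png',im)"
```

```text
(no output)
```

View pics/w3.png

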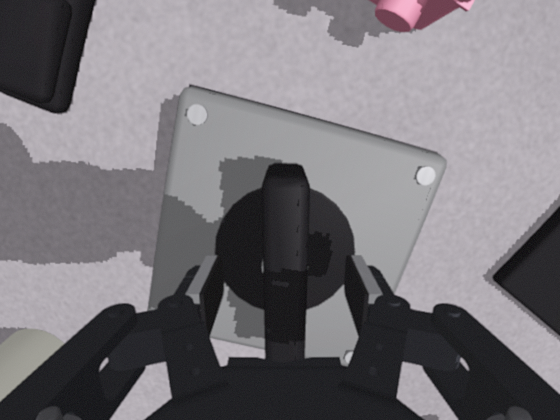

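Call:
jog_arm(moves=[0,0,0,0,0,0,0.7,0,0,0,0,0,0,0.7,0,0,0,0,0,0,0.7,0,0,0,0,0,0,0.7,0,0,0,0,0,0,0.7,0,0,0,0,0,0,0.7,0,0,0,0,0,0,0.7,0,0,0,0,0,0,0.7])

```text
clock: 10.15
position: [0.5072, 0.208, 0.1123]
orientation: [180.0, 0.0, -167.3]
wrist_force: [-0.1, -0.0, 0.2]
opening: 0.0596
grip_force: 0.0
```

Call:
jog_arm(moves=[0,0,0,0,0,0,0.7,0,0,0,0,0,0,0.7,0,0,0,0,0,0,0.7,0,0,0,0,0,0,0.7,0,0,0,0,0,0,0.7,0,0,0,0,0,0,0.7,0,0,0,0,0,0,0.7,0,0,0,0,0,0,0.7])

```text
clock: 11.15
position: [0.5072, 0.208, 0.1123]
orientation: [180.0, 0.0, -167.3]
wrist_force: [-0.0, -0.3, -0.4]
opening: 0.0595
grip_force: 0.0
```

In the view the fingers stand clear on both sides of the bar. The bar's tail is the same size as before relative to the raised camera, so the handle is fully up.

Call:
jog_arm(moves=[0,0,0,0,0,0,0.7,0,0,0,0,0,0,0.7,0,0,0,0,0,0,0,0,0,0,0,0,0,0,0,0,0,0,0,0,0,0,0,0,0,0,0,0,0,0,0,0,0,0,0,0,0,0,0,0,0,0])

```text
clock: 12.15
position: [0.5072, 0.2082, 0.1124]
orientation: [180.0, 0.0, -167.3]
wrist_force: [-0.4, 0.7, 1.4]
opening: 0.0173
grip_force: 42.9
```

Call:
jog_arm(moves=[0,0,0.4,0,0,0,0,0,0,0.4,0,0,0,0,0,0,0.3,0,0,0,0,0,0,0.15,0,0,0,0,0,0,0,0,0,0,0])

```text
clock: 12.78
position: [0.5074, 0.2082, 0.1011]
orientation: [180.0, 0.1, -167.3]
wrist_force: [-2.6, 0.8, 9.9]
opening: 0.0172
grip_force: 44.1
```

Call:
jog_arm(moves=[0,0,0.05,0,0,2,0,0,0,0,0,0,5,0,0,0,0,0,0,6,0,0,0,0,0,0,6,0,0,0,0,0,0,6,0,0,0,0,0,0,6,0,0,0,0,0,0,6,0,0,0,0,0,0,6,0])

```text
clock: 13.78
position: [0.5075, 0.2087, 0.1008]
orientation: [179.9, 0.0, 149.5]
wrist_force: [-3.4, 1.0, 10.2]
opening: 0.0173
grip_force: 44.2
```

Call:
jog_arm(moves=[0,0,0,0,0,6,0,0,0,0,0,0,6,0,0,0,0,0,0,6,0,0,0,0,0,0,6,0,0,0,0,0,0,6,0,0,0,0,0,0,4,0,0,0,0,0,0,2,0,0,0,0,0,0,0,0])

```text
clock: 14.78
position: [0.5078, 0.209, 0.1009]
orientation: [179.8, -0.1, 113.7]
wrist_force: [-2.4, 2.5, 10.4]
opening: 0.0177
grip_force: 44.2
```

```bash
python3 -c "
from h import *
s=robot.sense();print(s['wrist_torque'],s['wrist_force'],s['joint_pos'],s['orientation'])"
```

```text
[ 0.65925951  0.80512905 -0.06097245] [-2.37890812  2.53223873 10.44339275] [ 13.93783402  19.21856736 -14.52276002  56.11810911   0.09962908
  80.24074837] [ 1.79844583e+02 -7.43602822e-02  1.13697309e+02]
```

Call:
jog_arm(moves=[0,0,0,0,0,0.5,0,0,0,-0.3,0,0,0,0,0,0,-0.3,0,0,0,0,0,0,-0.3,0,0,0,0,0,0,-0.25,0,0,0,0,0,0,0,0,0,0,0,0,0,0,0,0,0,0])

```text
clock: 15.65
position: [0.5077, 0.209, 0.1118]
orientation: [179.9, -0.1, 113.2]
wrist_force: [-1.7, 4.0, 6.1]
opening: 0.0176
grip_force: 43.6
```

It rose freely to the top with the spring force still pushing up at 6 N. Next I release it and withdraw.

Call:
jog_arm(moves=[0,0,0,0,0,0,0.8,0,0,0,0,0,0,0.8,0,0,0,0,0,0,0.8,0,0,0,0,0,0,0.8,0,0,0,0,0,0,0.8,0,0,0,0,0,0,0.8])

```text
clock: 16.4
position: [0.5072, 0.208, 0.1108]
orientation: [180.0, -0.0, 113.2]
wrist_force: [-1.0, -0.4, -0.0]
opening: 0.0686
grip_force: 0.0
```

Call:
jog_arm(moves=[0,0,-2,0,0,0,0.8,0,0,-3,0,0,0,0.8,0,0,-3,0,0,0,0.8,0,0,-3,0,0,0,0.8,0,0,-1,0,0,0,0.8,0,0,0,0,0,0,0.8,0,0,0,0,0,0,0.8])

```text
clock: 17.27
position: [0.5065, 0.2078, 0.2294]
orientation: [-179.9, -0.0, 113.2]
wrist_force: [-0.6, 0.3, -1.3]
opening: 0.0684
grip_force: 0.0
```

```bash
python3 - <<'E'
from h import *
s=robot.sense();im=robot.get_image("wrist");cv2.imwrite("pics/w4.png",im)
im=robot.get_image("side");cv2.imwrite("pics/s4.png",cv2.resize(im[110:260,180:400],None,fx=3.5,fy=3.5))
print(s["position"],s["orientation"],s["wrist_force"])
for d in robot.trace("handle_grip","wrist")[:1]:
    p=np.argwhere(d["pixels"])[:,::-1].astype(np.float32)
    w=at("wrist",p,.146,s)[:,:2].astype(np.float32)
    print(d["score"],cv2.minAreaRect(w))
E
```

```text
[0.50654527 0.20781319 0.22939999] [-1.79880060e+02 -2.40040825e-02  1.13168131e+02] [-0.57488085  0.26794564 -1.33366804]
0.86 ((0.29627639055252075, 0.24372278153896332), (0.07793830335140228, 0.04062250256538391), 45.017433166503906)
```

View pics/w4.png

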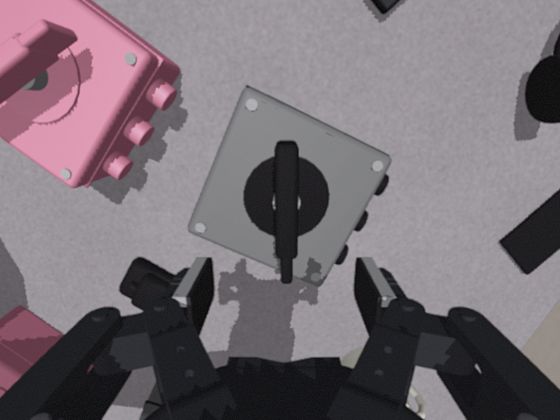

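View pics/s4.png

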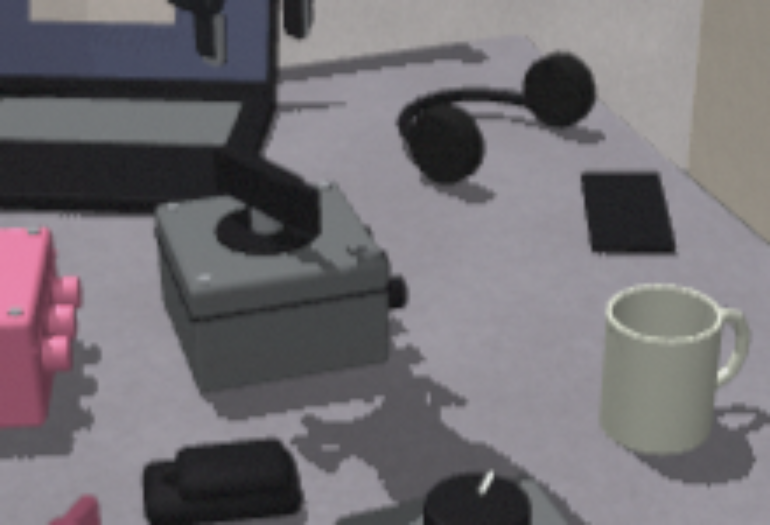

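The bar is raised, with a visible gap above the bezel. Its pointer, at (287,282) in the wrist view, is at the far end, about −67° in the world frame. The mug, mouse and dimmer are untouched.

```bash
python3 -c "
from rig import robot
print(robot.close_job())"
```

```text
the job is handed in; nothing more can be done
None
```

The supply is changed over and the job handed in: I let go of the handle, sprung up at centre off (about 0.9 rad), for over 2 s, then left it sprung up and released at the far end; the mug, mouse and dimmer looked undisturbed in the last pictures.

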